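Hold the lapping fixture's jaw open for the valve casing

ROBOT

A 7-joint arm with a two-finger parallel gripper is mounted at the origin on the work surface. World frame = base frame: x ahead of the robot, y to its left, z up, the work surface at z = 0. Lengths are in m, angles in degrees, forces in N, time in s.
With the tool pointing down it reaches from about 0.425 to 1.025 m from the base axis. Payload 3.6 kg.
Tool frame: the origin (TCP) lies at the very end of the fingers, on their centre line; the grasp point (between the pads) lies 19 mm behind it; z points along the fingers, y is the line along which they close (so a half turn about z gives the same grasp; the last joint's range is limited). The gripper opens to 85 mm and grips with 20 to 120 N. Pads are 22 mm wide; open, the fingers measure 114 mm over their backs; the gripper's body (76 mm by 85 mm) begins 54 mm behind the grasp point. The pads swing forward as they close: fully open they stand 13 mm farther back than shut.
Start: joints at [67.695, 33.873, 2.773, 92.16, -1.908, 54.013, -1.931], TCP at [0.211, -0.694, 0.231] pointing down, gripper open.
Joint ranges: [-153.93, 153.93], [-27.13, 128.08], [-72.61, 78.16], [10.71, 143.7], [-87.88, 267.88], [4.46, 118.87], [-176.78, 176.78]. Speed limits (degrees/s): [147.25, 147.25, 180, 180, 180, 180, 180].

INTERFACE

Orientations are given as [roll, pitch, yaw] about the fixed x, y, z axes, in that order (R = Rz(yaw) Ry(pitch) Rx(roll)).
In Python, from rig import r, cams, status gives the robot as it stands (r), with the cameras (cams) and the readings (status).
- The arm moves only by the shell command python3 nudge.py 'ROWS'. ROWS is rows parted by semicolons, their numbers by spaces, 1 to 20 of them, each of 7 numbers: a rotation vector rx, ry, rz in degrees, then dx, dy, dz in m, then the finger opening in m; each row is the pose to reach, as a shift and turn from the pose commanded when the command began, along the tool's axes at that moment; what a row does not reach only later rows make up. A row lasts 1/10 s, in which the tool goes at most 0.05 m and 8.59 degrees, less where a joint would pass 70% of its speed; a pose out of reach is approached as far as the arm can. The fingers move at their own pace and stop on an object; the grip force is fixed at half the most. Time passes only in rows, so rows that do not move let the fingers close. It prints the time, the measured TCP pose, the force, the opening and the grip force at its end.
- status.state(): the state, without advancing time (a new reading comes with each control period).
- cams.get_image(name): name is "scene" or "top"; returns the picture (480x640x3 uint8, red, green, blue); there is no depth.
- cams.calibration(name): a dict with "fx", "fy", "cx", "cy" (pixels), "k1" (the pictures are not rectified: a ray, as slopes to the right and down, at radius r is drawn at 1 + k1 r^2 times it, then the intrinsics apply), "view" (4x4, takes a point from world to camera coordinates). Camera axes: x right, y up, looking along -z (the intrinsics and any distortion apply to the point x, -y, -z); pixel columns grow to the right and rows downward; lengths in m; the calibration is good to about 2 mm. A picture is of the moment at which its call begins. calibration takes no time and is no camera call.
- r.job_done(): hands the job in; it is judged then, once.
The state is a dict: "time_s": time; "joint_positions": joint angles; "joint_vel": joint speeds; "effort": joint torques, N m; "ee_pos": TCP position; "tool_rot": TCP orientation; "contact_force": force on the tool from outside, world axes, zero at the start; "ft_torque": the same for the moment, N m; "gripper_width": finger opening in m; "finger_force": force on a finger pad.
Only numpy, scipy, OpenCV 4.12 (cv2) and the standard library are available. Lean on these libraries where they do the work, as an engineer would, in place of code of your own. Each camera call takes 0.05 s, during which the arm holds its last target. There are 200 camera calls.

TASK

I need both hands to lift the valve casing out of the lapping fixture, so hold its jaw open for me. Two of the three rinsed steel cups stand where the draw handle comes out, so first nest all three, mouth down as they stand, smallest innermost, out of the handle's way. Then draw the spring-loaded jaw back by its handle until its pointer line meets the line on the brass index, and finish there, still holding the handle; leave the casing standing in the fixture and the other things on the bench where they are.

Things in the scene. Friction and masses are not known exactly. Their poses are not given: they have to be found in the camera images.
- fixture: Cast aluminium lapping fixture, fixed to the bench: bed 172 x 80 mm, 22 mm high, a fixed V block (73 mm high) at its +x end, a sliding jaw drawn along the fixture's own -x. Origin: on the bench under the bed's centre line, 97 mm from its -x end; x along the bed, z up. The red cam lever low on the +y side (to y = 76 mm) is already thrown off: no need to touch it.
- jaw (a joint): How far the jaw has been drawn open along the fixture's -x, in m: 0 shut (where the spring holds it), 0.055 at its stop. The spring pulls it shut with 7 N at 0, rising to 13 N at 0.045; let go, it runs back.
- rider (a joint): Where the brass index is set, in m, on the same scale as the jaw: the two lines meet when joint jaw equals joint rider. Clamped by its thumbscrew; leave it.
- handle (a point): Middle of the draw handle's grip, moving with the jaw: round black bar 14 mm thick, 46 mm long, level along the fixture's y, axis 50 mm above the bench (28 above the bed), free above. Two 8 mm legs 56 mm apart run back to the jaw. On that side the carriage (33 mm high) begins 55 mm and the jaw (74 mm high) 82 mm from the bar's axis. Shut, the bar is at fixture x = -95 mm.
- jaw_line (a point): End of the black line on the dark steel pointer on the jaw's carriage, at the -y edge of the bed, 28 mm above the bench; moves with the jaw.
- index_line (a point): End of the black line on the brass index (a 16 mm wide block with a thumbscrew, clipped on the bed's -y edge); the pointer line meets it when the two points have the same x along the fixture.
- cup_large: Largest stainless cup, standing mouth down: 68 mm across the mouth (on the bench), 62 mm across the flat closed top, 52 mm high, wall 2 mm, top 3 mm, 90 g. Origin: centre of the mouth, z up through the closed top. It or the medium cup stands right before the handle, the other beside it.
- cup_medium: Medium stainless cup, mouth down: 55 mm across the mouth, 49 mm across the top, 44 mm high, wall 2 mm, top 3 mm, 65 g. Origin: centre of the mouth, z up. Fits over the small cup and under the large one with its rim on the bench.
- cup_small: Smallest stainless cup, mouth down, off to the right of the handle's way: 42 mm across the mouth, 36 mm across the top, 36 mm high, 45 g. Origin: centre of the mouth, z up.
- casing: Brass valve casing, a tube 21 mm across and 106 mm tall standing upright in the fixture between V block and jaw. Origin: centre of its lower end, 22 mm above the bench, at fixture x = 24 mm.
- cap1: Silver valve cap, a disc 22 mm across and 12 mm high, lying on the bench. Origin: centre of its underside.
- cap2: The other silver valve cap, the same size. Origin: centre of its underside.
- mouthpiece: Brass mouthpiece standing on its rim, 27 mm across at the foot, 87 mm tall. Origin: centre of its foot.
- mandrel: Knurled steel lapping mandrel, lying: 170 mm long, 19 mm thick, with a 70 mm cross bar near its knurled end. Origin: under its middle, x along it.
- jar: Closed jar of lapping compound, 58 mm across, 62 mm high. Origin: centre of its underside.
- brush: Bench brush lying on the bench. Origin: under its middle.

How it is judged:
By the outcome, as a careful person would: the job done as asked, in the order asked, and still so for the second after the job is handed in, while the arm keeps its last pose, push and grip.
It also fails if it takes over 58 s, if anything falls off the work surface, if the arm or the gripper's body presses on something with over 40 N, if the wrist force passes 120 N, or if a joint passes its speed limit or range.

## Working session

There is one attempt and no reset: what is moved stays moved. The work goes in short steps, Python scripts to look and compute and a shell command to move; the robot and the scene stay as the last step left them, time stands still between calls to the robot, and variables do not carry over. Pictures are saved under pics/ and viewed, at most 10 in all, crops included, and the job is handed in when it is done.

```bash
ls; mkdir -p pics
python3 - <<'E'
from rig import r, cams, status
import cv2
print(status.state())
for n in("scene","top"):
    cv2.imwrite(f"pics/{n}0.png",cams.get_image(n)[:,:,::-1]); print(cams.calibration(n))
E
```

```text
nudge.py
pics
rig.py
{'time_s': 0.0, 'joint_positions': array([67.69569019, 33.92549499,  2.76652609, 92.23896394, -1.90935982,
       54.01297885, -1.93269733]), 'joint_vel': array([ 0.05118628, -0.01167513,  0.01793967, -0.0098413 ,  0.04690563,
       -0.08733556,  0.07391771]), 'effort': array([ 2.59039007e-05, -5.48690379e+01,  1.54628824e+00, -1.98122746e+01,
        9.30320268e-03,  8.81870161e-03,  3.10297654e-07]), 'ee_pos': array([ 0.21109977, -0.69269078,  0.23012679]), 'tool_rot': array([-1.79868798e+02,  5.76928756e-03,  1.69497437e+01]), 'contact_force': array([ 0.40829873, -0.4991524 , -0.33516646]), 'ft_torque': array([-0.04253142,  0.01752946,  0.01299246]), 'finger_force': 0.0, 'gripper_width': 0.08558597928833253}
{'fx': 475.1339253973646, 'fy': 475.1339253973646, 'cx': 323.0309861896635, 'cy': 236.84167682097788, 'k1': 0.018953097039758914, 'view': array([[-0.66796827,  0.74418667,  0.00214103,  0.48689895],
       [-0.56566532, -0.50959605,  0.64833218,  0.22861082],
       [ 0.48357123,  0.43185422,  0.76135458, -1.41043722],
       [ 0.        ,  0.        ,  0.        ,  1.        ]])}
{'fx': 584.2131899825641, 'fy': 584.2131899825641, 'cx': 318.8884477285948, 'cy': 234.45924242290974, 'k1': -0.0743100350161498, 'view': array([[-0.09403058, -0.99556557, -0.00272808, -0.07913329],
       [ 0.97094767, -0.0923104 ,  0.22077003, -0.62593517],
       [-0.22004287,  0.01811031,  0.97532208, -1.18319735],
       [ 0.        ,  0.        ,  0.        ,  1.        ]])}
```

View pics/top0.png

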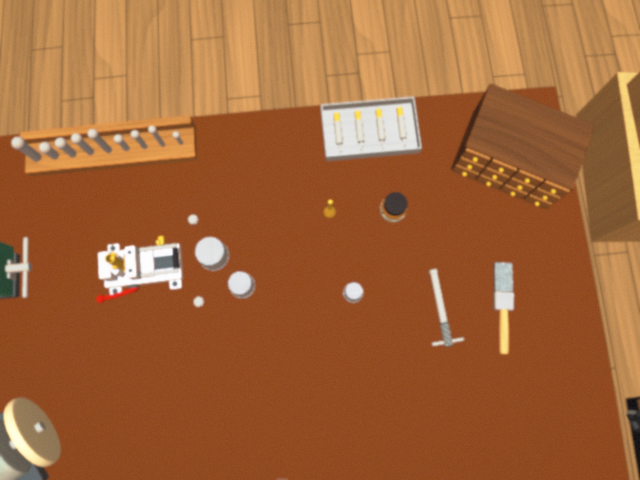

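View pics/scene0.png

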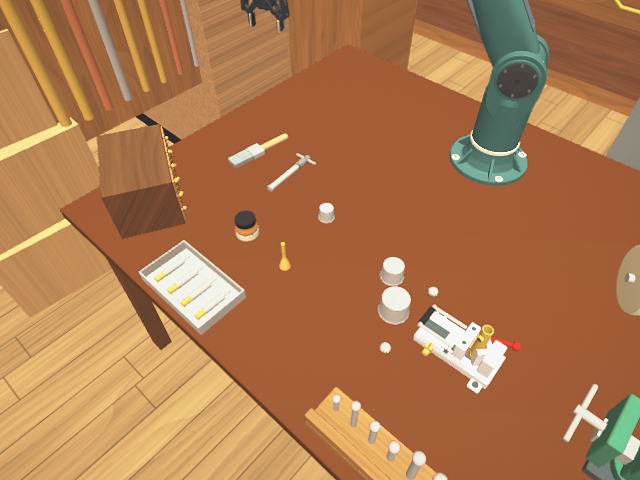

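The top view shows the fixture at (100–182, 245–292), handle side to the right. The large cup is at (211,252), medium (240,284), small (354,292), caps (193,219) and (198,301). The scene view agrees: medium (393,271), large (395,304), small (326,212).

```bash
cat > h.py <<'E'
import numpy as np, cv2
from rig import r, cams, status
def K(n):
    c=cams.calibration(n); return c,np.array(c["view"])
def proj(n,p):
    c,V=K(n); q=(V@np.append(p,1))[:3]; s=np.array([q[0],-q[1]])/-q[2]; s=s*(1+c["k1"]*(s@s))
    return np.array([c["fx"]*s[0]+c["cx"],c["fy"]*s[1]+c["cy"]])
def ray(n,uv):
    c,V=K(n); d=np.array([(uv[0]-c["cx"])/c["fx"],(uv[1]-c["cy"])/c["fy"]]); s=d.copy()
    for _ in range(10): s=d/(1+c["k1"]*(s@s))
    R=V[:3,:3]; return -R.T@V[:3,3], R.T@np.array([s[0],-s[1],-1])
def plane(n,uv,z):
    o,d=ray(n,uv); return o+d*(z-o[2])/d[2]
def tri(ua,ub):
    (o,d),(p,e)=ray("top",ua),ray("scene",ub); d/=np.linalg.norm(d); e/=np.linalg.norm(e)
    t=np.linalg.lstsq(np.c_[d,-e],p-o,rcond=None)[0]; a,b=o+d*t[0],p+e*t[1]
    return (a+b)/2,np.linalg.norm(a-b)
E
python3 - <<'E'
from h import *
a=cv2.imread("pics/top0.png");b=cv2.imread("pics/scene0.png")
A=cv2.resize(a[205:315,85:265],None,fx=4.4,fy=4.4,interpolation=cv2.INTER_CUBIC)
B=cv2.resize(b[250:400,360:530],None,fx=4,fy=4,interpolation=cv2.INTER_CUBIC)
cv2.imwrite("pics/ca.png",A);cv2.imwrite("pics/cb.png",B[:600])
for n,im in(("top",a),("scene",b)):
    hsv=cv2.cvtColor(im,cv2.COLOR_BGR2HSV); m=((hsv[...,1]<60)&(hsv[...,2]>90)).astype(np.uint8)
    k,l,s,c=cv2.connectedComponentsWithStats(m)
    for i in range(1,k):
        if 25<s[i,4]<3000 : print(n,s[i],c[i].round(1))
E
```

```text
top [149 126   7   9  37] [152.  129.4]
top [ 88 130  22  21 125] [ 97.3 138.7]
top [131 130  14  17  67] [136.6 136.4]
top [ 71 134  21  19 124] [ 80.2 142. ]
top [114 135  14  14  66] [119.6 140.4]
top [ 12 137  28  23 219] [ 23.8 147.3]
top [ 55 138  20  18 129] [ 63.4 145.5]
top [ 40 142  17  16 119] [ 47.1 149.2]
top [188 215  10   9  67] [192.4 219.1]
top [195 237  33  32 822] [211.  252.7]
top [  4 238  27  59 569] [ 18.4 267.5]
top [  98  243   84   52 2908] [140.4 266.5]
top [494 262  20  48 867] [503.3 285.9]
top [430 269  33  77 584] [441.6 312.9]
top [228 271  26  27 529] [240.6 283.9]
top [343 282  20  20 289] [353.  291.5]
top [194 297  10  10  72] [198.1 301.1]
top [   0  413   42   67 1549] [ 14.2 454.8]
top [ 34 422  10  10  72] [ 38.7 426.8]
scene [ 89   0  43 100 810] [109.7  47.7]
scene [181   0  18  66 274] [189.4  33. ]
scene [467   0  12  31 103] [472.9  12. ]
scene [523   0  13  32 142] [529.3  14.2]
scene [249  13   3  13  28] [249.9  19. ]
scene [277  20   5  13  38] [278.3  25.9]
scene [ 606   99   34   72 1253] [628.  141.1]
scene [469 130  58  29 270] [497.6 150. ]
scene [228 144  36  24 432] [246.  155.1]
scene [268 154  48  37 309] [290.1 171.1]
scene [451 154   9   7  50] [454.9 156.8]
scene [494 176  10   7  48] [498.3 178.8]
scene [318 203  17  20 258] [326.1 212.6]
scene [237 231  21  10  73] [247.2 236.7]
scene [ 379  257   32   67 1494] [393.6 292.5]
scene [625 273  10  10  83] [629.6 277.8]
scene [429 287   9   9  67] [433.  290.9]
scene [381 342  10  11  83] [385.1 347.2]
scene [563 385  46  57 791] [587.  417.9]
scene [333 395   7  16  80] [335.9 401.3]
scene [351 402  10  25 148] [354.7 412.4]
scene [369 421  12  23 163] [373.5 430.7]
scene [615 435  25  30 372] [629.2 450.9]
scene [387 441  13  20 171] [392.7 450. ]
scene [406 451  20  28 301] [415.5 464. ]
scene [586 461  29  19 328] [600.7 470.7]
scene [433 473  14   7  75] [439.1 476.6]
```

View pics/ca.png

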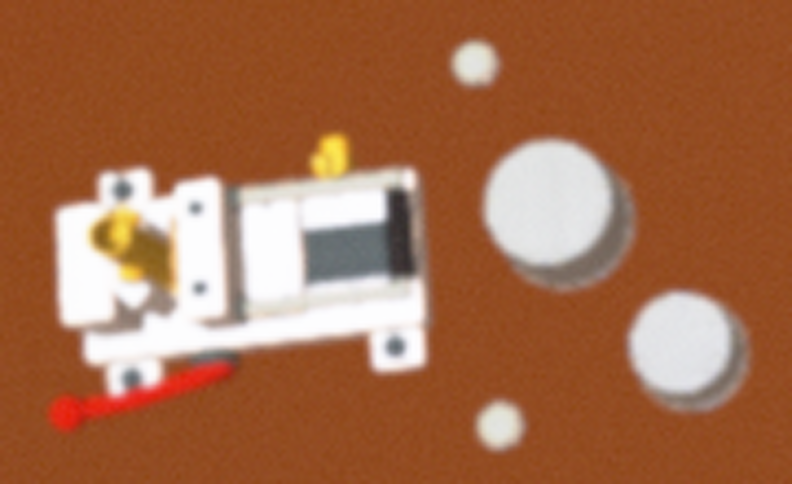

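View pics/cb.png

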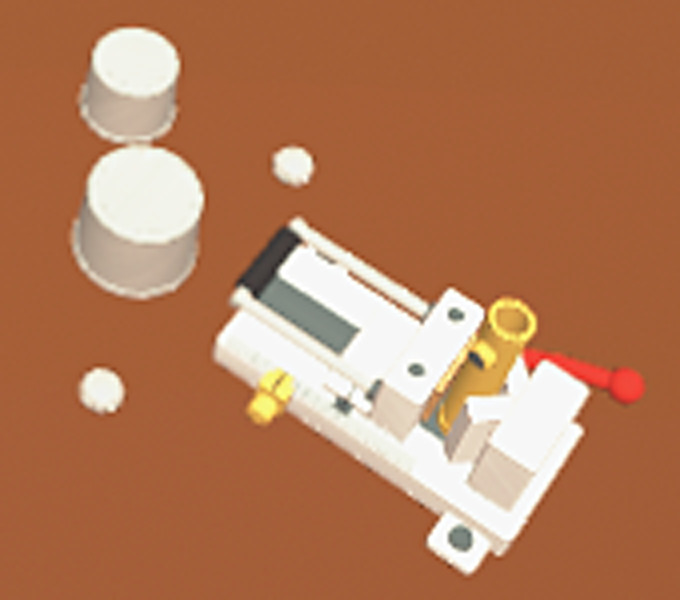

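The crops show the black handle bar near crop (401,232) in the top view, which is about pixel (176,258). The brass index is on the far edge (top crop 330,157; scene crop 270,395), with the dark pointer at scene crop (345,402). Next I'll measure the cup tops, handle and bed direction.

```bash
cat > cups.py <<'E'
from h import *
def disc(n,im,c,rad):
    g=cv2.cvtColor(im,cv2.COLOR_RGB2HSV); x,y=map(int,c); w=rad
    sub=g[y-w:y+w,x-w:x+w]; m=((sub[...,1]<60)&(sub[...,2]>205)).astype(np.uint8)
    k,l,s,cc=cv2.connectedComponentsWithStats(m); i=1+np.argmax(s[1:,4])
    cn=max(cv2.findContours((l==i).astype(np.uint8),cv2.RETR_EXTERNAL,cv2.CHAIN_APPROX_NONE)[0],key=len)
    (a,b),sz,_=cv2.fitEllipse(cn); return np.array([a+x-w,b+y-w]),sz
E
python3 - <<'E'
from cups import *
T=cams.get_image("top");S=cams.get_image("scene")
print(T[252,211],T[268,217],S[299,396],S[320,393])
for nm,t,s,h,w in(("L",(209,251),(396,298),.052,20),("M",(239,283),(394,266),.044,16),("S",(353,291),(326,209),.036,14)):
    a,za=disc("top",T,t,w);b,zb=disc("scene",S,s,w)
    print(nm,a,np.round(za,1),b,np.round(zb,1),plane("top",a,h).round(4),plane("scene",b,h).round(4),tri(a,b))
# black handle, top
for n,im,(x0,x1,y0,y1) in(("top",T,(168,186,240,275)),("scene",S,(415,440,300,330))):
    s=im[y0:y1,x0:x1]; m=(s.max(2)<75).astype(np.uint8); k,l,st,c=cv2.connectedComponentsWithStats(m)
    i=1+np.argmax(st[1:,4]); p=np.argwhere(l==i)[:,::-1].astype(np.float32)
    (cx,cy),sz,an=cv2.minAreaRect(p); q=np.array([cx+x0,cy+y0]); print(n,st[i],q,sz,an,plane(n,q,.055))
    pc=p.mean(0)+[x0,y0]; print(pc, plane(n,pc,.053)); v=cv2.fitLine(p,cv2.DIST_L2,0,.01,.01).ravel()[:2]
    d=plane(n,pc+8*v,.055)-plane(n,pc-8*v,.055); print("bar dir",np.degrees(np.arctan2(d[1],d[0])))
# bed edges corners (white) from crop, z .022
c=lambda x,y:np.array([85+(x+.5)/4.4-.5,205+(y+.5)/4.4-.5])
for u in((85,362),(428,322),(55,205),(415,168)):print(plane("top",c(*u),.022))
E
```

```text
[227 227 229] [138 120 113] [241 242 233] [199 178 158]
L [208.84234619 250.45787811] [25.1 26.8] [395.84890175 298.24988937] [23.4 28.3] [0.6069 0.1029 0.052 ] [0.6069 0.1029 0.052 ] (array([0.60687861, 0.10288176, 0.05198541]), np.float64(1.8484397473892803e-05))
M [239.14844894 282.37426853] [20.1 21.3] [393.49209309 265.30191422] [16.5 20.8] [0.5324 0.0427 0.044 ] [0.5325 0.0428 0.044 ] (array([0.53238768, 0.04276445, 0.04382193]), np.float64(4.0565620491297315e-05))
S [353.78496933 290.31704426] [14.7 15.5] [325.94158649 209.27109718] [12.3 15.6] [ 0.4931 -0.2018  0.036 ] [ 0.4975 -0.1977  0.036 ] (array([ 0.49351977, -0.20184485,  0.03008869]), np.float64(0.0009649686628154817))
top [ 5  9  6 18 75] [174.9590168  257.54917908] (17.20178985595703, 4.888929843902588) 84.80557250976562 [0.59751227 0.17665517 0.055     ]
[175.23999977 258.        ] [0.59687831 0.17655571 0.053     ]
bar dir 179.4622493869315
scene [ 5  7 15 17 95] [427.00000095 315.        ] (5.769499778747559, 17.44921875) 39.289405822753906 [0.59862554 0.17725562 0.055     ]
[426.90526295 315.03157902] [0.59758662 0.17672259 0.053     ]
bar dir -176.9890631844506
[0.55315798 0.34543764 0.022     ]
[0.55758007 0.17098677 0.022     ]
[0.63520884 0.35974397 0.022     ]
[0.63705054 0.17416343 0.022     ]
```

Run:
```python
from cups import *
T=cv2.imread("pics/top0.png");S=cv2.imread("pics/scene0.png")
A=cv2.resize(T[275:307,338:370],None,fx=12,fy=12,interpolation=cv2.INTER_CUBIC)
B=cv2.resize(S[196:228,310:342],None,fx=12,fy=12,interpolation=cv2.INTER_CUBIC)
cv2.imwrite("pics/small.png",np.hstack([A,B]))
for n,o,im in(("top",(338,275),T),("scene",(310,196),S)):
    for p in([.4931,-.2018,.036],[.4975,-.1977,.036]): print(n,(proj(n,p)-o)*12, proj(n,p))
    hsv=cv2.cvtColor(im,cv2.COLOR_BGR2HSV); print(hsv[o[1]:o[1]+32:2,o[0]+16].tolist())
```

```text
top [189.18834965 183.67351974] [353.7656958  290.30612665]
top [163.95451002 161.62299551] [351.66287583 288.46858296]
[[11, 197, 149], [12, 195, 148], [11, 201, 146], [10, 132, 157], [168, 6, 216], [116, 8, 236], [108, 5, 233], [107, 8, 232], [114, 5, 234], [115, 6, 236], [115, 7, 233], [125, 7, 230], [159, 11, 159], [10, 57, 151], [8, 128, 157], [11, 193, 145]]
scene [190.73965199 138.93309683] [325.894971   207.57775807]
scene [191.3691028  159.08221909] [325.94742523 209.25685159]
[[10, 168, 165], [10, 169, 166], [11, 171, 164], [11, 137, 181], [39, 7, 247], [34, 8, 244], [33, 9, 244], [33, 13, 239], [27, 12, 241], [14, 54, 208], [14, 52, 207], [15, 52, 206], [15, 52, 202], [16, 42, 217], [10, 176, 164], [10, 168, 165]]
```

View pics/small.png

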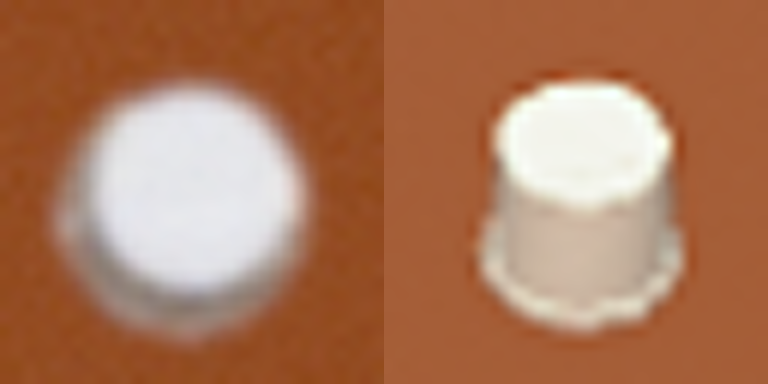

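The small cup's top is at crop (193,190) in the top view, so its top-view position (0.493,−0.202) holds; in the scene view the mask picked up the side wall. Next is a helper that works out tool-axis shifts to a world target.

```bash
cat > go.py <<'E'
import sys, numpy as np
from scipy.spatial.transform import Rotation as R
from rig import r, cams, status
# usage: go.py x y z yaw  -> rotvec and shift in the tool's axes
x,y,z,w=map(float,sys.argv[1:5]); s=status.state()
A=R.from_euler("xyz",s["tool_rot"],degrees=True); B=R.from_euler("xyz",[180,0,w],degrees=True)
print("rot",(A.inv()*B).as_rotvec(degrees=True).round(2),"shift",A.inv().apply(np.array([x,y,z])-s["ee_pos"]).round(4))
E
python3 go.py .532 .043 .14 45
python3 - <<'E'
from h import *
for u in((192.4,219.1),(198.1,301.1)): print(plane("top",u,.008))
E
python3 nudge.py '0 0 -28 0.5215 -0.61 0.09 0.085;0 0 -28 0.5215 -0.61 0.09 0.085;0 0 -28 0.5215 -0.61 0.09 0.085;0 0 -28 0.5215 -0.61 0.09 0.085;0 0 -28 0.5215 -0.61 0.09 0.085;0 0 -28 0.5215 -0.61 0.09 0.085;0 0 -28 0.5215 -0.61 0.09 0.085;0 0 -28 0.5215 -0.61 0.09 0.085;0 0 -28 0.5215 -0.61 0.09 0.085;0 0 -28 0.5215 -0.61 0.09 0.085;0 0 -28 0.5215 -0.61 0.09 0.085;0 0 -28 0.5215 -0.61 0.09 0.085;0 0 -28 0.5215 -0.61 0.09 0.085;0 0 -28 0.5215 -0.61 0.09 0.085;0 0 -28 0.5215 -0.61 0.09 0.085;0 0 -28 0.5215 -0.61 0.09 0.085;0 0 -28 0.5215 -0.61 0.09 0.085;0 0 -28 0.5215 -0.61 0.09 0.085;0 0 -28 0.5215 -0.61 0.09 0.085;0 0 -28 0.5215 -0.61 0.09 0.085'; python3 go.py .5324 .0428 .012 45
```

```text
time_s: 2.2
ee_pos: [0.5315, 0.0396, 0.1413]
tool_rot: [180.0, 0.1, 44.8]
contact_force: [0.5, -0.2, -0.1]
gripper_width: 0.085
finger_force: 0.0
rot [ 0.01  0.1  -0.24] shift [ 0.0031 -0.0017  0.1293]
```

```bash
python3 nudge.py '0 0 0 0.003 -0.0015 0.04 0.085;0 0 0 0.003 -0.0015 0.08 0.085;0 0 0 0.003 -0.0015 0.11 0.085;0 0 0 0.003 -0.0015 0.132 0.085;0 0 0 0.003 -0.0015 0.132 0.085'; python3 nudge.py '0 0 0 0 0 0 0.03;0 0 0 0 0 0 0.03;0 0 0 0 0 0 0.03;0 0 0 0 0 0 0.03;0 0 0 0 0 0 0.03;0 0 0 0 0 0 0.03;0 0 0 0 0 0 0.03;0 0 0 0 0 0 0.03'
```

```text
time_s: 2.7
ee_pos: [0.531, 0.0428, 0.0071]
tool_rot: [-179.8, 0.3, 44.8]
contact_force: [0.0, -0.5, -0.4]
gripper_width: 0.0847
finger_force: 0.0
time_s: 3.5
ee_pos: [0.5344, 0.0446, 0.0115]
tool_rot: [179.9, -0.1, 44.9]
contact_force: [-1.2, -0.7, 5.9]
gripper_width: 0.0531
finger_force: 61.8
```

```bash
python3 nudge.py '0 0 0 0 0 -0.02 0.03;0 0 0 0 0 -0.05 0.03;0 0 0 0 0 -0.08 0.03;0 0 0 0 0 -0.09 0.03;0 0 0 0 0 -0.09 0.03;0 0 0 0 0 -0.09 0.03'
python3 - <<'E'
from cups import *
from rig import r, cams, status
for i in range(4):
    T=cams.get_image("top"); print(status.state()["ee_pos"],status.state()["contact_force"])
S=cams.get_image("scene")
cv2.imwrite("pics/lift1.png",np.vstack([cv2.resize(S[200:350,300:500],None,fx=3,fy=3)[:300],cv2.resize(T[210:310,170:370],None,fx=3,fy=3)])[:,:,::-1])
E
python3 go.py .493 -.202 .1 45
```

```text
time_s: 4.1
ee_pos: [0.533, 0.045, 0.0992]
tool_rot: [180.0, 0.0, 44.9]
contact_force: [0.5, 0.3, -0.2]
gripper_width: 0.053
finger_force: 63.4
[0.53260252 0.04501041 0.09857598] [ 0.50989418  0.60781323 -1.25057877]
[0.53243626 0.04501545 0.09822865] [-0.01663264 -0.69387026 -0.78408859]
[0.53242841 0.04504572 0.09807712] [-0.12712081  0.43395946 -0.14493063]
[0.53252468 0.04508899 0.0980557 ] [-0.56858448 -0.70633464 -0.4599147 ]
rot [-0.08  0.11 -0.04] shift [-0.2027  0.1469 -0.0017]
```

View pics/lift1.png

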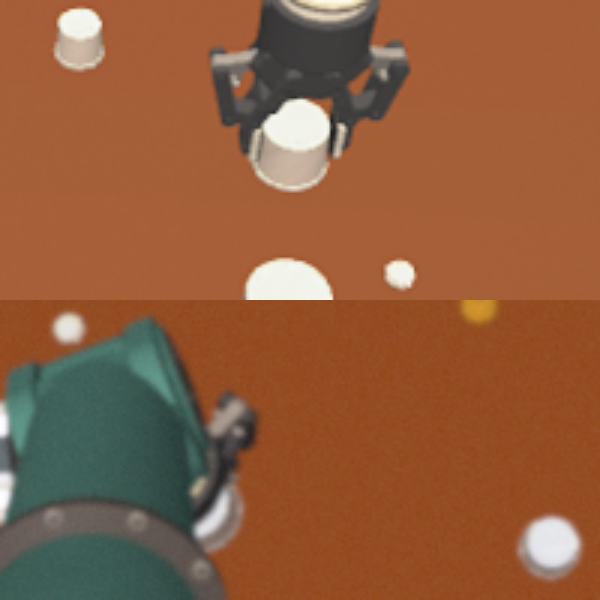

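The medium cup hangs upright between the pads (crop 295,125) and the small cup is untouched (crop 80,38).

```bash
python3 nudge.py '0 0 0 -0.2027 0.147 0 0.03;0 0 0 -0.2027 0.147 0 0.03;0 0 0 -0.2027 0.147 0 0.03;0 0 0 -0.2027 0.147 0 0.03;0 0 0 -0.2027 0.147 0 0.03;0 0 0 -0.2027 0.147 0 0.03;0 0 0 -0.2027 0.147 0 0.03;0 0 0 -0.2027 0.147 0 0.03;0 0 0 -0.2027 0.147 0 0.03'
python3 - <<'E'
from cups import *
for i in range(3): S=cams.get_image("scene"); print(status.state()["ee_pos"])
p=proj("scene",status.state()["ee_pos"]+[0,0,.034]); print(p)
g=cv2.cvtColor(S,cv2.COLOR_RGB2HSV)
x,y=p.astype(int); s=g[y-22:y+22,x-22:x+22]
m=((s[...,1]<35)&(s[...,2]>215)).astype(np.uint8); k,l,st,c=cv2.connectedComponentsWithStats(m)
i=1+np.argmax(st[1:,4]); cn=max(cv2.findContours((l==i).astype(np.uint8),0,1)[0],key=len); e=cv2.fitEllipse(cn); q=np.array(e[0])+[x-22,y-22]
print(st[i],e,q,[plane("scene",q,status.state()["ee_pos"][2]+h) for h in(.03,.034,.038)])
cv2.imwrite("pics/over1.png",cv2.resize(S[150:250,260:400],None,fx=5,fy=5,interpolation=2)[:,:,::-1])
E
```

```text
time_s: 5.25
ee_pos: [0.4943, -0.1998, 0.099]
tool_rot: [-179.9, -0.0, 45.2]
contact_force: [0.2, 0.3, -1.0]
gripper_width: 0.0527
finger_force: 63.4
[ 0.49429233 -0.19985031  0.09913227]
[ 0.49428117 -0.20008605  0.09919041]
[ 0.49426088 -0.20037268  0.09923698]
[326.28521445 180.33079365]
[ 12  16  20  14 216] ((21.923254013061523, 22.252147674560547), (13.140512466430664, 18.80808448791504), 87.8135757446289) [325.92325401 180.25214767] [array([ 0.49139706, -0.20406599,  0.12923698]), array([ 0.49464193, -0.20121278,  0.13323698]), array([ 0.4978868 , -0.19835956,  0.13723698])]
```

View pics/over1.png

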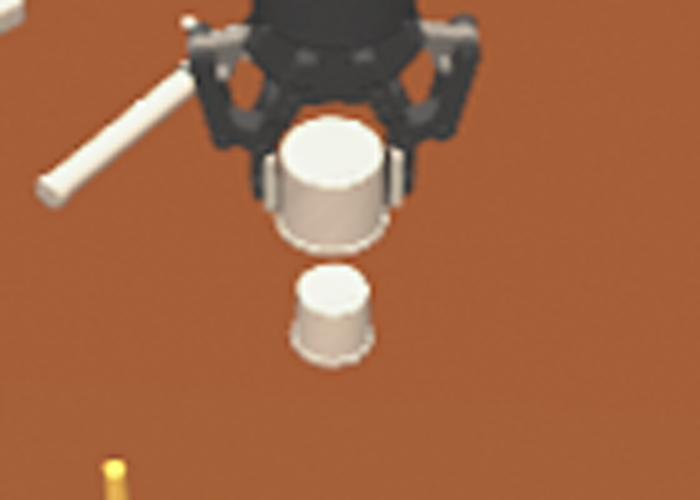

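The medium cup hangs centred above the small one (crop 332,152 over 333,288). Lowering.

```bash
python3 nudge.py '0 0 0 -0.0018 0 0.02 0.03;0 0 0 -0.0018 0 0.04 0.03;0 0 0 -0.0018 0 0.055 0.03;0 0 0 -0.0018 0 0.07 0.03;0 0 0 -0.0018 0 0.08 0.03;0 0 0 -0.0018 0 0.086 0.03;0 0 0 -0.0018 0 0.086 0.03;0 0 0 -0.0018 0 0.086 0.03'
```

```text
time_s: 6.2
ee_pos: [0.4928, -0.2032, 0.0136]
tool_rot: [180.0, -0.0, 45.0]
contact_force: [0.8, 0.7, -1.1]
gripper_width: 0.0531
finger_force: 63.4
```

```bash
python3 nudge.py '0 0 0 0 0 0.002 0.03;0 0 0 0 0 0.002 0.03;0 0 0 0 0 0.002 0.085;0 0 0 0 0 0.002 0.085;0 0 0 0 0 0.002 0.085;0 0 0 0 0 0.002 0.085;0 0 0 0 0 0.002 0.085;0 0 0 0 0 0.002 0.085;0 0 0 0 0 -0.03 0.085;0 0 0 0 0 -0.07 0.085;0 0 0 0 0 -0.12 0.085'; python3 go.py .607 .103 .13 45
```

```text
time_s: 7.3
ee_pos: [0.4911, -0.2028, 0.1332]
tool_rot: [-179.8, 0.1, 45.0]
contact_force: [0.4, -0.4, 0.5]
gripper_width: 0.0852
finger_force: 0.0
rot [-0.21  0.1  -0.04] shift [ 0.2981 -0.1345  0.0032]
```

```bash
python3 nudge.py '0 0 0 0.298 -0.1345 0 0.085;0 0 0 0.298 -0.1345 0 0.085;0 0 0 0.298 -0.1345 0 0.085;0 0 0 0.298 -0.1345 0 0.085;0 0 0 0.298 -0.1345 0 0.085;0 0 0 0.298 -0.1345 0 0.085;0 0 0 0.298 -0.1345 0 0.085;0 0 0 0.298 -0.1345 0 0.085;0 0 0 0.298 -0.1345 0 0.085;0 0 0 0.298 -0.1345 0 0.085'
python3 - <<'E'
from cups import *
for i in range(3): T=cams.get_image("top"); print(status.state()["ee_pos"])
a,z=disc("top",T,(354,290),18); print(a,z,plane("top",a,.044))
S=cams.get_image("scene"); g=cv2.cvtColor(S,cv2.COLOR_RGB2HSV); s=g[185:235,300:350]; print(cv2.boundingRect(((s[...,1]<60)&(s[...,2]>150)).astype(np.uint8)))
E
python3 go.py .607 .103 .008 45
```

```text
time_s: 8.3
ee_pos: [0.6076, 0.1002, 0.1329]
tool_rot: [180.0, 0.1, 44.8]
contact_force: [0.2, -1.1, -0.8]
gripper_width: 0.085
finger_force: 0.0
[0.60769545 0.0998346  0.13298622]
[0.60784054 0.09992567 0.13309182]
[0.60802298 0.10016406 0.13322101]
[356.05221367 290.35072899] (20.83725929260254, 21.088558197021484) [ 0.49156143 -0.20612295  0.044     ]
(15, 13, 21, 25)
rot [ 0.01  0.05 -0.19] shift [ 0.001  -0.0025  0.1253]
```

```bash
python3 nudge.py '0 0 0 0.001 -0.0025 0.04 0.085;0 0 0 0.001 -0.0025 0.08 0.085;0 0 0 0.001 -0.0025 0.11 0.085;0 0 0 0.001 -0.0025 0.123 0.085;0 0 0 0.001 -0.0025 0.123 0.085;0 0 0 0.001 -0.0025 0.123 0.04;0 0 0 0.001 -0.0025 0.123 0.04;0 0 0 0.001 -0.0025 0.123 0.04;0 0 0 0.001 -0.0025 0.123 0.04;0 0 0 0.001 -0.0025 0.123 0.04;0 0 0 0.001 -0.0025 0.123 0.04'; python3 nudge.py '0 0 0 0 0 0 0.04;0 0 0 0 0 -0.03 0.04;0 0 0 0 0 -0.06 0.04;0 0 0 0 0 -0.1 0.04;0 0 0 0 0 -0.1 0.04'; python3 go.py .4916 -.206 .11 45
```

```text
time_s: 9.6
ee_pos: [0.6091, 0.1051, 0.0125]
tool_rot: [179.9, -0.2, 44.9]
contact_force: [-0.8, -0.5, 8.2]
gripper_width: 0.0639
finger_force: 66.5
time_s: 10.1
ee_pos: [0.6114, 0.1059, 0.1161]
tool_rot: [179.7, -0.6, 44.9]
contact_force: [1.5, -1.1, -1.1]
gripper_width: 0.0637
finger_force: 66.7
rot [ 0.34 -0.55 -0.07] shift [-0.3051  0.1361  0.0039]
```

```bash
python3 nudge.py '0 0 0 -0.305 0.136 0.004 0.04;0 0 0 -0.305 0.136 0.004 0.04;0 0 0 -0.305 0.136 0.004 0.04;0 0 0 -0.305 0.136 0.004 0.04;0 0 0 -0.305 0.136 0.004 0.04;0 0 0 -0.305 0.136 0.004 0.04;0 0 0 -0.305 0.136 0.004 0.04;0 0 0 -0.305 0.136 0.004 0.04;0 0 0 -0.305 0.136 0.004 0.04;0 0 0 -0.305 0.136 0.004 0.04;0 0 0 -0.305 0.136 0.004 0.04;0 0 0 -0.305 0.136 0.004 0.04'
python3 - <<'E'
from cups import *
for i in range(2): S=cams.get_image("scene"); T=cams.get_image("top"); print(status.state()["ee_pos"])
E=status.state()["ee_pos"]; p=proj("scene",E+[0,0,.040]); print(p)
g=cv2.cvtColor(S,cv2.COLOR_RGB2HSV)
x,y=p.astype(int); s=g[y-22:y+22,x-22:x+22]
m=((s[...,1]<35)&(s[...,2]>215)).astype(np.uint8); k,l,st,c=cv2.connectedComponentsWithStats(m)
i=1+np.argmax(st[1:,4]); cn=max(cv2.findContours((l==i).astype(np.uint8),0,1)[0],key=len); e=cv2.fitEllipse(cn); q=np.array(e[0])+[x-22,y-22]
print(st[i],e,q,plane("scene",q,E[2]+.04))
a=cv2.resize(S[140:240,270:390],None,fx=5,fy=5,interpolation=2); b=cv2.resize(T[260:320,320:380],None,fx=5,fy=5,interpolation=2)[:300]
cv2.imwrite("pics/over2.png",a[:,:,::-1])
E
```

```text
time_s: 11.3
ee_pos: [0.4883, -0.2053, 0.1063]
tool_rot: [-180.0, -0.0, 45.1]
contact_force: [0.1, 0.5, -0.7]
gripper_width: 0.0633
finger_force: 66.7
[ 0.48805253 -0.20580274  0.10629782]
[ 0.4878194  -0.20628022  0.10630216]
[326.27043899 173.87827084]
[ 10  15  25  17 327] ((22.217283248901367, 22.79556655883789), (16.024450302124023, 23.888580322265625), 86.66500091552734) [326.21728325 173.79556656] [ 0.48768406 -0.20657315  0.14630216]
```

View pics/over2.png

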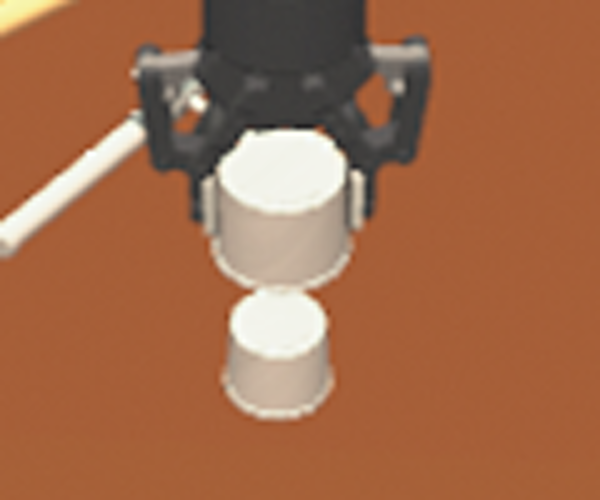

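The large cup hangs above the nested medium (crop 284,170 over 278,322). I'll let the arm settle and measure both more closely, including the cup edge in the top view.

```bash
python3 nudge.py '0 0 0 0 0 0 0.04;0 0 0 0 0 0 0.04;0 0 0 0 0 0 0.04;0 0 0 0 0 0 0.04'|sed -n 2,3p
python3 - <<'E'
from cups import *
S=cams.get_image("scene");T=cams.get_image("top");E=status.state()["ee_pos"];print(E)
g=cv2.cvtColor(S,cv2.COLOR_RGB2HSV)
s=g[194:216,310:342]; m=((s[...,1]<35)&(s[...,2]>215)).astype(np.uint8)
k,l,st,c=cv2.connectedComponentsWithStats(m); i=1+np.argmax(st[1:,4]); e=cv2.fitEllipse(max(cv2.findContours((l==i).astype(np.uint8),0,1)[0],key=len)); q=np.array(e[0])+[310,194]; print("M",st[i],q,plane("scene",q,.044))
g=cv2.cvtColor(T,cv2.COLOR_RGB2HSV); m=(g[...,1]<60)&(g[...,2]>100)
u=proj("top",E+[0,0,.04]).astype(int); print(u, proj("top",E+[0,0,-.012]))
for y in range(u[1]-16,u[1]+26,1): print(y,u[0]-20,"".join("#" if a else("." if b[1]>150 and b[0]<20 else "o") for a,b in zip(m[y,u[0]-20:u[0]+40],g[y,u[0]-20:u[0]+40])))
E
```

```text
ee_pos: [0.4876, -0.2069, 0.1063]
tool_rot: [-180.0, 0.0, 44.9]
[ 0.48755578 -0.20690467  0.10628508]
M [  6   4  19  14 202] [325.19941044 204.31910229] [ 0.49137951 -0.20581186  0.044     ]
[359 285] [358.08891288 289.13461485]
269 339 ....oooooooooooooooooooooooooooooooooooooooooooooooooooooooo
270 339 ....oooooooooooooooooooooooooooooooooooooooooooooooooooooooo
271 339 ....oooooooooooooooooooooooooooooooooooooooooooooooooooooooo
272 339 ....oooooooooooooooooooooooooooooooooooooooooooooooooooooooo
273 339 ....oooooooooooooooooooooooooooooooooooooooooooooooooooooooo
274 339 ....oooooooooooooooooooooooooooooooooooooooooooooooooooooooo
275 339 ....oooooooooooooooooooooooooooooooooooooooooooooooooooooooo
276 339 ....oooooooooooooooooooooooooooooooooooooooooooooooooooooooo
277 339 ....oooooooooooooooooooooooooooooooooooooooooooooooooooooooo
278 339 ....oooooooooooooooooooooooooooooooooooooooooooooooooooooooo
279 339 ....oooooooooooooooooooooooooooooooooooooooooooooooooooooooo
280 339 .....ooooooooooooooooooooooooooooooooooooooooooooooooooooooo
281 339 ....oooooooooooooooooooooooooooooo
[... 1327 characters left out ...]
oooooooooo
301 339 ############oooooooooooooooooooooooooooooooooooooooooooooooo
302 339 o##########ooooooooooooooooooooooooooooooooooooooooooooooooo
303 339 o#########oooooooooooooooooooooooooooooooooooooooooooooooooo
304 339 ##########oooooooooooooooooooooooooooooooooooooooooooooooooo
305 339 ###########ooooooooooooooooooooooooooooooooooooooooooooooooo
306 339 ###########ooooooooooooooooooooooooooooooooooooooooooooooooo
307 339 ##########oooooooooooooooooooooooooooooooooooooooooooooooooo
308 339 o######oo#oooooooooooooooooooooooooooooooooooooooooooooooooo
309 339 oo####oooo...ooooooooooooooooooooooooooooooooooooooooooooooo
310 339 .ooooooooo...ooooooooooooooooooooooooooooooooooooooooooooooo
```

```bash
python3 nudge.py '0 0 0 0.0045 0.002 0 0.04;0 0 0 0.0045 0.002 0.02 0.04;0 0 0 0.0045 0.002 0.04 0.04;0 0 0 0.0045 0.002 0.05 0.04;0 0 0 0.0045 0.002 0.06 0.04;0 0 0 0.0045 0.002 0.065 0.04;0 0 0 0.0045 0.002 0.065 0.04'; python3 nudge.py '0 0 0 0 0 0.01 0.04;0 0 0 0 0 0.02 0.04;0 0 0 0 0 0.029 0.04;0 0 0 0 0 0.029 0.04;0 0 0 0 0 0.029 0.04'
```

```text
time_s: 12.7
ee_pos: [0.4921, -0.205, 0.0408]
tool_rot: [-180.0, 0.0, 45.0]
contact_force: [0.1, -0.2, -0.7]
gripper_width: 0.0638
finger_force: 66.6
time_s: 13.2
ee_pos: [0.4922, -0.2053, 0.012]
tool_rot: [180.0, 0.0, 44.9]
contact_force: [0.4, -0.3, 0.8]
gripper_width: 0.0637
finger_force: 69.5
```

Smooth so far. Now release, retreat and look.

```bash
python3 nudge.py '0 0 0 0 0 0.0015 0.04;0 0 0 0 0 0.0015 0.085;0 0 0 0 0 0.0015 0.085;0 0 0 0 0 0.0015 0.085;0 0 0 0 0 0.0015 0.085;0 0 0 0 0 0.0015 0.085;0 0 0 0 0 0.0015 0.085;0 0 0 0 0 -0.03 0.085;0 0 0 0 0 -0.07 0.085;0 0 0 0 0 -0.12 0.085;0 0 0 0 0 -0.16 0.085;0 0 0 0 0 -0.16 0.085;0 0 0 0 0 -0.16 0.085'; python3 go.py .60 .03 .17 1.2;  python3 - <<'E'
from cups import *
S=cams.get_image("scene"); g=cv2.cvtColor(S,cv2.COLOR_RGB2HSV); s=g[180:240,295:355]; m=((s[...,1]<60)&(s[...,2]>150)).astype(np.uint8); print(cv2.boundingRect(m))
m=((s[...,1]<35)&(s[...,2]>215)).astype(np.uint8);k,l,st,c=cv2.connectedComponentsWithStats(m); i=1+np.argmax(st[1:,4]); e=cv2.fitEllipse(max(cv2.findContours((l==i).astype(np.uint8),0,1)[0],key=len)); q=np.array(e[0])+[295,180]; print(st[i],q,e,plane("scene",q,.052))
E
```

```text
time_s: 14.5
ee_pos: [0.4925, -0.2053, 0.1733]
tool_rot: [179.9, -0.0, 44.9]
contact_force: [-0.3, -0.9, -1.1]
gripper_width: 0.0849
finger_force: 0.0
rot [ 0.1  -0.09 43.74] shift [ 0.2423 -0.0907  0.0033]
(17, 13, 26, 32)
[ 18  14  24  17 321] [324.73360825 201.80984688] ((29.73360824584961, 21.809846878051758), (16.29254913330078, 22.95749855041504), 88.9447250366211) [ 0.49132469 -0.20752763  0.052     ]
```

Run:
```python
from cups import *
S=np.mean([cams.get_image("scene").astype(float) for _ in range(6)],0); T=np.mean([cams.get_image("top").astype(float) for _ in range(6)],0)
np.save("S0.npy",S);np.save("T0.npy",T)
a,z=disc("top",T.astype(np.uint8),(356,290),22); print("L",a,z,plane("top",a,.052))
A=cv2.resize(S[325:375,410:470],None,fx=10,fy=10,interpolation=2)
B=cv2.resize(T[230:265,120:185],None,fx=10,fy=10,interpolation=2)[:,:600]
B=cv2.resize(T[230:260,140:170],None,fx=6.6,fy=6.6,interpolation=2)
B=np.pad(B,((0,500-B.shape[0]),(0,0),(0,0)))
cv2.imwrite("pics/index.png",np.hstack([A,B]).clip(0,255)[:,:,::-1])
```

```text
Traceback (most recent call last):
  File "cups.py", line 5, in disc
    k,l,s,cc=cv2.connectedComponentsWithStats(m); i=1+np.argmax(s[1:,4])
                                                      ~~~~~~~~~^^^^^^^^^
ValueError: attempt to get argmax of an empty sequence
```

Run:
```python
import numpy as np,cv2
S=np.load("S0.npy");T=np.load("T0.npy")
A=cv2.resize(S[325:375,410:470],None,fx=10,fy=10,interpolation=2)
B=cv2.resize(T[230:260,140:170],None,fx=6.6,fy=6.6,interpolation=2)
B=np.pad(B,((0,500-B.shape[0]),(0,0),(0,0)))
cv2.imwrite("pics/index.png",np.hstack([A,B]).clip(0,255)[:,:,::-1])
```

```text
[ WARN:0@0.060] global loadsave.cpp:1063 imwrite_ Unsupported depth image for selected encoder is fallbacked to CV_8U.
```

View pics/index.png

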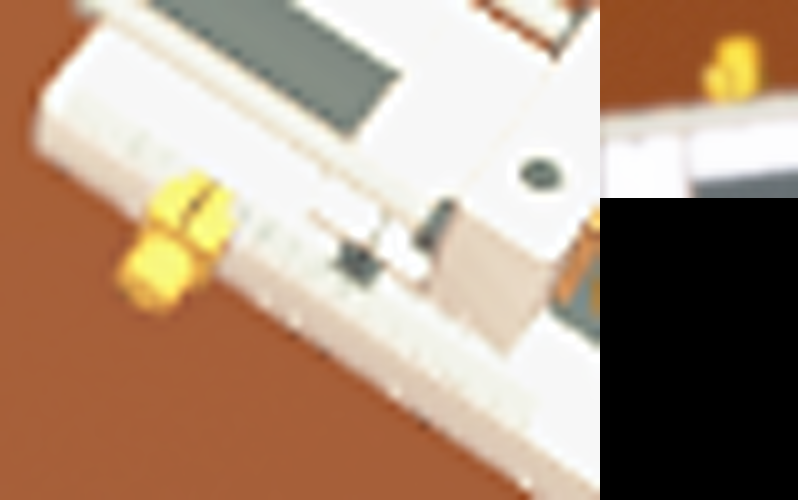

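The averaged scene crop shows the brass index with its dark line from crop (212,185) to (185,222). The dark pointer, at crop (357,263), sits well to the fixture's +x. The top view of the index is only a yellow blob. I'll compute the rider and the shift to the handle.

```bash
cat > lines.py <<'E'
from h import *
def cen(S,box,ref):  # darkness-weighted centroid and axis inside a box
    x0,x1,y0,y1=box; g=S[y0:y1,x0:x1].max(2); w=np.clip(ref-g,0,None); Y,X=np.mgrid[y0:y1,x0:x1]
    return np.array([(X*w).sum(),(Y*w).sum()])/w.sum()
th=np.radians(91.2); fx=np.array([np.cos(th),np.sin(th)])
E
python3 - <<'E'
from lines import *
S=np.load("S0.npy"); np.set_printoptions(linewidth=200)
print("idx max-channel rows340-351 cols423-436"); print(S[340:352,423:437].max(2).astype(int))
print("ptr rows345-355 cols440-452"); print(S[345:356,440:453].max(2).astype(int))
c=lambda x,y:np.array([410+(x+.5)/10-.5,325+(y+.5)/10-.5])
# bed -y edge direction (z .022): crop points on its top edge
i,p=c(198,205),c(357,263)
for zi in(.028,.031,.034): print(zi,plane("scene",i,zi),plane("scene",p,.028),(plane("scene",p,.028)-plane("scene",i,zi))[:2]@fx)
a,b=c(212,185),c(185,222); d=plane("scene",b,.028)-plane("scene",a,.028); print("line dir",np.degrees(np.arctan2(d[1],d[0])),np.linalg.norm(d))
E
python3 go.py .598 .08 .17 1.2
```

```text
idx max-channel rows340-351 cols423-436
[[234 241 243 239 242 247 249 249 248 247 247 247 247 247]
 [242 242 242 240 243 244 246 249 251 249 248 247 247 247]
 [235 241 242 244 247 246 247 246 245 252 249 248 247 247]
 [229 232 241 247 248 248 249 240 222 247 249 249 248 247]
 [225 232 245 248 248 249 240 203 247 248 245 248 248 247]
 [227 229 248 248 249 247 164 236 249 248 242 237 244 247]
 [219 220 244 248 249 213 227 249 248 248 243 223 244 244]
 [178 217 219 233 246 215 250 249 248 248 243 237 243 234]
 [179 233 245 239 222 229 249 250 249 248 229 246 235 222]
 [203 249 249 248 246 230 231 250 249 216 234 244 237 240]
 [250 249 248 248 248 247 218 212 230 214 226 230 239 244]
 [251 249 248 247 248 249 234 216 201 218 221 225 227 234]]
ptr rows345-355 cols440-452
[[248 247 249 248 248 249 248 245 235 241 243 245 246]
 [243 232 248 248 248 248 249 251 215 233 237 245 235]
 [246 239 228 245 250 250 250 249 224 248 235 233 167]
 [248 248 247 233 229 254 253 211 249 251 253 175 113]
 [244 247 251 246 147 165 206 217 254 250 254 169  99]
 [244 244 242 227 122 112  93 202 255 251 252 250 198]
 [240 239 227 170 115 100 113 133 189 249 250 254 249]
 [238 237 238 234 177 117 119 164 242 233 240 252 230]
 [240 244 245 241 225 205 162 222 254 246 228 220 191]
 [227 240 243 238 231 246 237 240 248 249 244 228 217]
 [223 226 232 242 244 244 241 244 243 244 248 246 246]]
0.028 [0.63889606 0.21536601 0.028     ] [0.6280378  0.24690006 0.028     ] 0.031754529779203115
0.031 [0.64056138 0.21586087 0.031     ] [0.6280378  0.24690006 0.028     ] 0.031294660579156856
0.034 [0.64222671 0.21635572 0.034     ] [0.6280378  0.24690006 0.028     ] 0.030834791379110625
line dir 2.958921087770851 0.010865798367190801
rot [-1.000e-02  1.000e-02  4.375e+01] shift [ 0.2763 -0.1269  0.0021]
```

The rider is about 31 mm. Moving above the handle.

```bash
python3 nudge.py '0 0 43.7 0.3456 -0.1962 0.022 0.05;0 0 43.7 0.3456 -0.1962 0.022 0.05;0 0 43.7 0.3456 -0.1962 0.022 0.05;0 0 43.7 0.3456 -0.1962 0.022 0.05;0 0 43.7 0.3456 -0.1962 0.022 0.05;0 0 43.7 0.3456 -0.1962 0.022 0.05;0 0 43.7 0.3456 -0.1962 0.022 0.05;0 0 43.7 0.3456 -0.1962 0.022 0.05;0 0 43.7 0.3456 -0.1962 0.022 0.05;0 0 43.7 0.3456 -0.1962 0.022 0.05;0 0 43.7 0.3456 -0.1962 0.022 0.05;0 0 43.7 0.3456 -0.1962 0.022 0.05;0 0 43.7 0.3456 -0.1962 0.022 0.05;0 0 43.7 0.3456 -0.1962 0.022 0.05;0 0 43.7 0.3456 -0.1962 0.022 0.05'; python3 go.py .598 .178 .031 1.2
python3 - <<'E'
from cups import *
T=cams.get_image("top"); a,z=disc("top",T,(356,290),22); print("L",a,z,plane("top",a,.052))
E
```

```text
time_s: 16.65
ee_pos: [0.5982, 0.1773, 0.1504]
tool_rot: [180.0, -0.0, 1.2]
contact_force: [1.1, 0.4, 0.1]
gripper_width: 0.05
finger_force: 0.0
rot [ 0.   -0.01 -0.01] shift [-0.0002 -0.0007  0.1194]
L [357.25343704 290.22487068] (26.9808406829834, 27.659629821777344) [ 0.49061352 -0.20811883  0.052     ]
```

```bash
python3 nudge.py '0 0 0 0 -0.0007 0.04 0.05;0 0 0 0 -0.0007 0.08 0.05;0 0 0 0 -0.0007 0.105 0.05;0 0 0 0 -0.0007 0.119 0.05;0 0 0 0 -0.0007 0.119 0.05;0 0 0 0 -0.0007 0.119 0.05'; python3 nudge.py '0 0 0 0 0 0 0.005;0 0 0 0 0 0 0.005;0 0 0 0 0 0 0.005;0 0 0 0 0 0 0.005;0 0 0 0 0 0 0.005;0 0 0 0 0 0 0.005;0 0 0 0 0 0 0.005'
```

```text
time_s: 17.3
ee_pos: [0.5989, 0.1788, 0.032]
tool_rot: [-180.0, -0.1, 1.2]
contact_force: [-0.3, -0.6, -0.0]
gripper_width: 0.0503
finger_force: 0.0
time_s: 18.0
ee_pos: [0.5991, 0.178, 0.0328]
tool_rot: [180.0, -0.1, 1.3]
contact_force: [-0.6, -2.4, 5.7]
gripper_width: 0.0121
finger_force: 58.4
```

```bash
python3 nudge.py '0 0 0 0 0.004 0 0.005;0 0 0 0 0.008 0 0.005;0 0 0 0 0.012 0 0.005;0 0 0 0 0.016 0 0.005;0 0 0 0 0.02 0 0.005;0 0 0 0 0.024 0 0.005;0 0 0 0 0.028 0 0.005;0 0 0 0 0.028 0 0.005;0 0 0 0 0.028 0 0.005;0 0 0 0 0.028 0 0.005;0 0 0 0 0.028 0 0.005'
python3 - <<'E'
from lines import *
S=np.mean([cams.get_image("scene").astype(float) for _ in range(6)],0); np.save("S1.npy",S); np.set_printoptions(linewidth=200)
print(status.state()["ee_pos"]); print(S[336:352,423:443].max(2).astype(int))
E
```

```text
time_s: 19.1
ee_pos: [0.5997, 0.1579, 0.0328]
tool_rot: [-179.5, -0.2, 1.5]
contact_force: [-0.6, 9.8, 4.7]
gripper_width: 0.0117
finger_force: 58.5
[0.59976943 0.15790307 0.03280325]
[[248 248 247 247 247 247 247 247 248 249 246 225 237 240 242 243 243 245 247 247]
 [246 247 248 247 247 247 247 247 247 248 247 246 246 235 237 242 243 243 244 245]
 [241 238 247 248 247 247 247 247 247 247 247 248 249 246 238 239 241 242 243 243]
 [232 240 244 246 247 248 248 247 247 247 248 248 248 248 248 247 232 238 242 244]
 [233 241 242 238 242 247 249 249 248 244 247 248 249 248 248 250 246 224 234 243]
 [242 241 242 239 243 243 246 249 251 234 228 240 249 250 249 250 248 228 246 227]
 [235 241 242 243 247 245 247 246 241 243 245 233 231 251 253 249 212 249 253 230]
 [228 231 240 247 248 248 249 239 220 248 249 249 198 176 223 204 250 251 252 235]
 [223 231 245 248 248 249 239 201 247 249 246 245 160 122  91 174 255 252 251 248]
 [226 228 248 248 249 246 163 235 249 248 241 197 121 110  96 122 167 247 250 252]
 [218 219 244 248 249 211 225 249 248 248 245 215 200 122  98 131 173 233 236 249]
 [176 216 218 232 245 214 250 249 248 248 243 239 246 175 121 142 228 250 240 228]
 [177 231 244 238 221 228 249 250 249 247 228 246 237 221 223 217 240 249 248 246]
 [201 249 249 248 246 228 229 250 249 214 233 244 237 241 243 244 235 244 247 249]
 [250 249 248 248 248 247 217 211 229 213 225 229 238 244 243 238 238 243 243 243]
 [251 249 248 247 248 249 233 215 200 217 220 223 226 233 244 238 243 239 237 232]]
```

```bash
cat >> lines.py <<'E'
def ptr(S,guess):
    g=S.max(2); x,y=guess; return cen(S,(x-4,x+5,y-4,y+5),185)
def x_of(u): return plane("scene",u,.028)[:2]@fx
E
python3 - <<'E'
from lines import *
S0,S1=np.load("S0.npy"),np.load("S1.npy")
p0,p1=ptr(S0,(445,351)),ptr(S1,(437,345)); i=cen(S0,(428,432,343,348),230)
print(p0,p1,i,x_of(p0)-x_of(p1),x_of(p0)-x_of(i),x_of(p1)-x_of(i), plane("scene",p0,.028),plane("scene",p1,.028))
d=plane("scene",p0,.028)-plane("scene",p1,.028);print(np.degrees(np.arctan2(d[1],d[0])))
E
```

```text
[445.24671341 350.82120947] [436.79880478 345.28585657] [429.0815822  345.05067985] 0.01976775127798977 0.03213510802923941 0.012367356751249642 [0.62798711 0.2468601  0.028     ] [0.62900861 0.22710941 0.028     ]
92.96067436291882
```

Run:
```python
from lines import *
S=np.load("S0.npy");T=np.load("T0.npy")
def edge(im,n,cols,r0,r1,z):
    P=[]
    for c in cols:
        b=im[r0:r1,c,2]; t=(b.max()+b[-3:].mean())/2 if 0 else 120.; k=np.where((b[:-1]>=t)&(b[1:]<t))[0]
        if len(k): k=k[-1]; P.append(plane(n,(c,r0+k+(b[k]-t)/(b[k]-b[k+1])),z))
    P=np.array(P); f=np.polyfit(P[:,1],P[:,0],1); res=P[:,0]-np.polyval(f,P[:,1]); g=abs(res)<2.5*np.median(abs(res))+1e-4
    f=np.polyfit(P[g,1],P[g,0],1); print(n,len(P),g.sum(),"yaw",90-np.degrees(np.arctan(f[0])),"rms",np.std(P[g,0]-np.polyval(f,P[g,1])),"x at y=.25",np.polyval(f,.25))
edge(S,"scene",range(436,462),340,385,0)
edge(S,"scene",range(437,458),340,385,0)
edge(T,"top",range(127,166),260,295,.022)
edge(T,"top",range(122,167),260,295,.022)
```

```text
scene 26 26 yaw 92.0208156308217 rms 0.0001826109438267596 x at y=.25 0.6336086571493961
scene 21 21 yaw 91.87125142712931 rms 0.0001892385225881987 x at y=.25 0.6335769722197444
top 39 37 yaw 91.85909040537781 rms 0.0001787132252715014 x at y=.25 0.5524283154299457
top 45 41 yaw 91.76407739112214 rms 0.00015267833048824515 x at y=.25 0.552459650684328
```

```bash
sed -i 's/91.2/91.9/' lines.py
cat >> lines.py <<'E'
IDX=[(430.76,343),(429.84,344),(429.14,345),(428.4,346)]
E
python3 - <<'E'
from lines import *
S0,S1=np.load("S0.npy"),np.load("S1.npy")
def ridge(S,box,ref):
    for y in range(box[2],box[3]):
        w=np.clip(ref-S[y,box[0]:box[1]].max(1),0,None); print(y,(w*np.arange(box[0],box[1])).sum()/w.sum())
p0,p1=ptr(S0,(445,351)),ptr(S1,(437,345))
print("idx",[(np.round(x_of(u),4),plane("scene",u,.028)[0].round(4)) for u in IDX], "z.022/.034",[np.mean([plane("scene",u,z)[:2]@fx for u in IDX]) for z in(.022,.034)])
print("p",x_of(p0),x_of(p1)); 
# width of dark pointer on the ray plane: extents at half level
m=(S0.max(2)<180).astype(np.uint8)[345:356,440:450]; Y,X=np.nonzero(m); u=[plane("scene",(x+440,y+345),.028) for x,y in zip(X,Y)]; print(np.ptp([q[:2]@fx for q in u]),np.ptp([q[0] for q in u]),np.mean([q[:2]@fx for q in u]))
for S,(a,b,c,d) in((S0,(443,449,348,354)),(S1,(433,441,342,349))):
  g=S.max(2)[c:d,a:b]; k=np.argwhere(g<118); print([(x+a,y+c,int(g[y,x]),round(x_of((x+a,y+c)),4)) for y,x in k])
E
```

```text
idx [(np.float64(0.1938), np.float64(0.633)), (np.float64(0.1936), np.float64(0.6362)), (np.float64(0.1937), np.float64(0.6391)), (np.float64(0.1937), np.float64(0.642))] z.022/.034 [np.float64(0.19281125519890885), np.float64(0.19457370953693537)]
p 0.2259033569872994 0.20612965737562297
0.00815523815470498 0.007130859628366237 0.2258513777323791
[(np.int64(445), np.int64(350), 112, np.float64(0.2246)), (np.int64(446), np.int64(350), 93, np.float64(0.2261)), (np.int64(444), np.int64(351), 115, np.float64(0.2242)), (np.int64(445), np.int64(351), 100, np.float64(0.2257)), (np.int64(446), np.int64(351), 113, np.float64(0.2273)), (np.int64(445), np.int64(352), 117, np.float64(0.2269))]
[(np.int64(437), np.int64(344), 91, np.float64(0.2049)), (np.int64(436), np.int64(345), 110, np.float64(0.2045)), (np.int64(437), np.int64(345), 96, np.float64(0.2061)), (np.int64(437), np.int64(346), 98, np.float64(0.2073))]
```

```bash
python3 nudge.py '0 0 0 0 0.004 0 0.005;0 0 0 0 0.008 0 0.005;0 0 0 0 0.012 0 0.005;0 0 0 0 0.013 0 0.005;0 0 0 0 0.013 0 0.005;0 0 0 0 0.013 0 0.005;0 0 0 0 0.013 0 0.005;0 0 0 0 0.013 0 0.005'
cat > look.py <<'E'
from lines import *
S=np.mean([cams.get_image("scene").astype(float) for _ in range(8)],0); np.save("S2.npy",S); np.set_printoptions(linewidth=200)
s=status.state();print(s["ee_pos"],s["contact_force"]); print(S[334:349,424:441].max(2).astype(int))
E
python3 look.py
```

```text
time_s: 20.2
ee_pos: [0.6002, 0.1461, 0.0328]
tool_rot: [-179.5, -0.3, 1.5]
contact_force: [-1.4, 11.4, 4.3]
gripper_width: 0.012
finger_force: 58.5
[0.60012623 0.14608195 0.03279892] [-0.63916488  9.77952172  3.88736057]
[[247 247 247 247 247 248 247 238 236 241 242 243 244 245 248 248 250]
 [247 247 247 247 247 248 248 248 245 236 238 242 243 243 245 248 249]
 [248 247 248 247 248 249 248 248 249 247 240 238 241 244 246 221 122]
 [247 248 248 242 238 248 249 248 248 249 249 223 237 239 233 139 139]
 [238 247 248 246 226 227 247 250 250 250 245 242 249 240 186 125 148]
 [240 244 246 247 245 231 226 236 254 249 226 250 251 248 109 120 168]
 [241 242 238 242 248 247 223 135 152 189 250 251 250 253 116 152 201]
 [241 242 239 243 244 246 202 131  91 133 235 252 251 253 246 204 217]
 [241 242 243 247 246 249 237 119 101 131 138 222 249 251 255 214 222]
 [231 240 247 248 248 250 242 198 244 145 177 242 233 244 250 208 223]
 [231 245 248 248 249 240 202 250 253 228 234 249 246 233 213 215 222]
 [228 248 248 249 246 163 235 250 249 243 238 245 248 247 237 221 220]
 [219 244 248 249 212 225 249 248 248 243 222 244 244 247 249 246 221]
 [216 218 232 245 214 250 249 248 248 242 236 242 233 236 247 249 245]
 [232 244 238 221 228 249 250 249 247 228 246 234 221 239 243 243 248]]
```

```bash
cat >> lines.py <<'E'
def redge(S,c,t=185):   # sub-pixel crossings dark->light to the right of the pointer, as fixture x
    out=[]; 
    for y in range(c[1]-2,c[1]+3):
        g=S[y,c[0]-3:c[0]+6].max(1); k=np.where((g[:-1]<t)&(g[1:]>=t))[0]
        if len(k): k=k[-1]; out.append((y,round(x_of((c[0]-3+k+(t-g[k])/(g[k+1]-g[k]),y)),4),round(plane("scene",(c[0]-3+k+(t-g[k])/(g[k+1]-g[k]),y),.028)[0],4)))
    return out
E
python3 - <<'E'
from lines import *
for f,c in(("S0",(445,351)),("S1",(437,345)),("S2",(432,341))): print(f,[tuple(map(float,t)) for t in redge(np.load(f+".npy"),c)])
E
```

```text
S0 [(349.0, 0.2242, 0.6242), (350.0, 0.2275, 0.6242), (351.0, 0.2303, 0.6247), (352.0, 0.2304, 0.6275), (353.0, 0.2302, 0.6306)]
S1 [(343.0, 0.2024, 0.6254), (344.0, 0.2067, 0.6247), (345.0, 0.2096, 0.6251), (346.0, 0.2108, 0.6271), (347.0, 0.2108, 0.63)]
S2 [(340.0, 0.1935, 0.6242), (341.0, 0.1958, 0.6253), (342.0, 0.1986, 0.6258), (343.0, 0.1992, 0.6283)]
```

```bash
python3 nudge.py '0 0 0 0 0.0009 0 0.005;0 0 0 0 0.0009 0 0.005;0 0 0 0 0.0009 0 0.005;0 0 0 0 0.0009 0 0.005;0 0 0 0 0.0009 0 0.005'; python3 look.py
python3 - <<'E'
from lines import *
S=np.load("S2.npy"); print([tuple(map(float,t)) for t in redge(S,(432,341))])
A=cv2.resize(S[325:360,412:456],None,fx=16,fy=16,interpolation=2)[:560,:704]; cv2.imwrite("pics/fin.png",A.clip(0,255).astype(np.uint8)[:,:,::-1])
E
```

```text
time_s: 21.1
ee_pos: [0.6001, 0.1456, 0.0328]
tool_rot: [-179.4, -0.3, 1.6]
contact_force: [-1.0, 11.7, 2.9]
gripper_width: 0.012
finger_force: 58.5
[0.60018389 0.14561831 0.03282721] [-0.84202184 12.37604763  2.82980722]
[[247 247 247 247 248 248 247 238 236 241 242 243 243 245 248 250 250]
 [247 247 247 247 248 248 248 248 245 236 238 242 243 244 245 238 187]
 [248 248 248 241 248 249 248 248 249 247 240 238 241 245 246 192 132]
 [247 248 248 232 239 248 249 249 249 250 245 224 238 237 217 130 148]
 [238 247 248 246 227 227 247 251 251 249 232 248 250 217 129 128 164]
 [240 244 246 247 245 230 218 236 254 227 243 251 253 210 104 130 194]
 [241 242 238 242 248 246 186 133 134 180 254 252 252 228 109 139 221]
 [241 242 239 243 245 246 172 132  93 138 235 253 251 252 246 193 225]
 [241 242 243 247 246 250 238 122 108 128 127 217 249 251 255 221 224]
 [231 240 247 248 248 250 243 198 244 151 182 240 233 241 242 215 222]
 [231 245 248 248 249 240 202 250 253 230 238 249 246 231 203 220 222]
 [228 248 248 249 246 163 236 250 249 243 238 245 248 247 238 222 220]
 [218 244 248 249 212 226 249 248 248 243 222 244 244 247 249 246 221]
 [216 218 232 245 214 250 249 248 248 242 236 242 233 236 247 249 245]
 [232 244 238 221 228 249 250 249 247 228 246 234 221 239 243 243 248]]
[(340.0, 0.1938, 0.6239), (341.0, 0.1957, 0.6253), (342.0, 0.1988, 0.6256), (343.0, 0.199, 0.6284)]
```

View pics/fin.png

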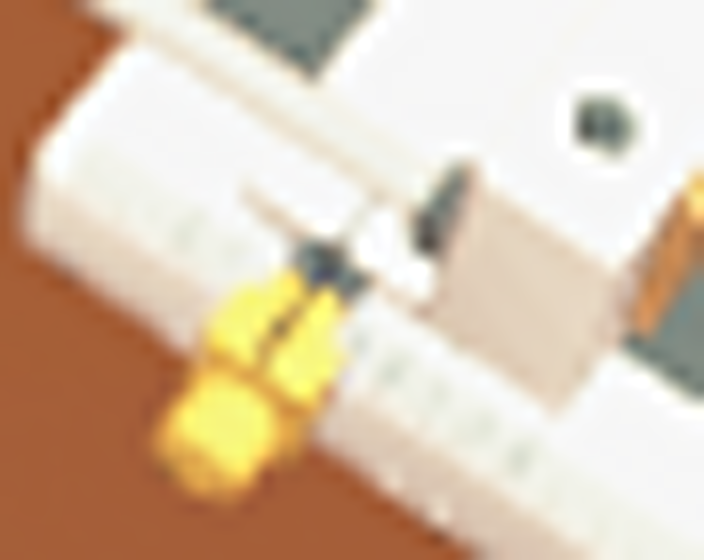

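The final view shows the pointer's dark end at crop (325,262) sitting directly on the brass line, which runs from crop (262,355) to (312,292). The estimates put it about 0.1–0.4 mm short, so I'll add a small trim and check the rest of the bench.

```bash
python3 nudge.py '0 0 0 0 0.0003 0 0.005;0 0 0 0 0.0003 0 0.005;0 0 0 0 0.0003 0 0.005;0 0 0 0 0.0003 0 0.005;0 0 0 0 0.0003 0 0.005'
python3 - <<'E'
from lines import *
S=cams.get_image("scene"); A=cv2.imread("pics/scene0.png")[:,:,::-1]; T=cams.get_image("top")
d=(np.abs(S.astype(int)-A).max(2)>60).astype(np.uint8); k,l,st,c=cv2.connectedComponentsWithStats(d)
print([list(map(int,s)) for s in st[1:] if s[4]>15])
from cups import disc
print(plane("top",disc("top",T,(356,290),22)[0],.052), status.state()["ee_pos"],status.state()["time_s"])
E
```

```text
time_s: 22.0
ee_pos: [0.6002, 0.1455, 0.0328]
tool_rot: [-179.4, -0.3, 1.6]
contact_force: [-1.3, 12.0, 3.7]
gripper_width: 0.012
finger_force: 58.5
[[241, 0, 48, 32, 729], [467, 0, 6, 9, 23], [511, 0, 14, 9, 41], [526, 0, 29, 26, 441], [378, 13, 116, 312, 12323], [525, 17, 6, 11, 33], [522, 24, 32, 49, 286], [516, 51, 24, 9, 98], [513, 60, 22, 5, 29], [497, 73, 5, 13, 27], [535, 79, 11, 23, 51], [502, 90, 23, 11, 160], [451, 154, 9, 6, 44], [473, 169, 4, 9, 18], [312, 193, 27, 33, 425], [455, 313, 12, 11, 76], [450, 321, 31, 39, 496], [432, 324, 20, 30, 192], [429, 338, 6, 6, 17]]
[ 0.49066408 -0.20809735  0.052     ] [0.60013034 0.14549163 0.03281016] 22.1
```

```bash
python3 -c "
from rig import r, cams, status
print(r.job_done())"
```

```text
the job is handed in; nothing more can be done
None
```

The three cups are nested mouth down at the small cup's spot, clear of the handle. The gripper is still holding the jaw drawn back about 32 mm, with its pointer on the index line to within about half a millimetre by the camera, and the casing is still standing in the fixture.

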